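# Isolate the pump, then vent, on an interlocked vacuum manifold

### The arm

A 6-joint arm with a two-finger parallel gripper is mounted at the origin on the work surface. World frame = base frame: x ahead of the robot, y to its left, z up, the work surface at z = 0. Lengths are in mm, angles in rad, forces in N, time in s.
With the tool pointing down it reaches from about 250 to 775 mm from the base axis. Payload 4 kg.
Tool frame: the origin (TCP) lies at the very end of the fingers, on their centre line; the grasp point (between the pads) lies behind it (r.hold_point_z is the z of the grasp point in the tool frame, in mm); z points along the fingers, y is the line along which they close (so a half turn about z gives the same grasp; the last joint's range is limited). The gripper opens to 94 mm and grips with 3 to 60 N. Pads are 16 mm wide; open, the fingers measure 119 mm over their backs; the gripper's body (75 mm by 177 mm) begins 78 mm behind the grasp point.
Start: joints at [-1.301, 0.087, 1.371, -0, 1.684, -0.103], TCP at [200.322, -512.241, 205.506] pointing down, gripper open.
Joint ranges: [-3.1, 3.1], [-0.76, 2.03], [0.27, 2.55], [-1.08, 4.22], [0.17, 2.65], [-2.57, 2.57]. Speed limits (rad/s): [2.79, 2.79, 3.14, 3.14, 3.14, 3.14].

### API

Orientations are given as a unit quaternion [x, y, z, w].
In Python, from cell import r, eoat, inverse_kinematics, imaging, ticket, sensors gives the robot as it stands. The module is installed in compiled form; this text tells all that it offers. Calls block until the motion is done:
- r.goto(position, orientation): joint-space move of the TCP to a pose.
- r.move_l(position, ori=None, speed=150, max_force=None): straight line of the TCP; ori=None keeps the orientation; speed is the mean speed in mm/s. With max_force (N) it stops when the force on the tool has changed by that much, and returns True; else False.
- r.set_joints(angles): joint-space move.
- eoat.grip(opening): finger opening in mm; the grip force is fixed at half the most; returns when the fingers have stopped.
- r.sleep(seconds).
- inverse_kinematics(position, orientation): joint angles nearest the present ones, or None.
- imaging.get_image(name): name is "scene" or "top" or "wrist"; returns a dict with "color" (420x560x3 uint8, blue, green, red), "z_map" (420x560 float32, mm along the optical axis (not along the pixel's ray), 0 where there is no reading), "K" (3x3 intrinsics, pixels), "k1" (the pictures are not rectified: a ray, as slopes to the right and down, at radius r is drawn at 1 + k1 r^2 times it, then the intrinsics apply), "extrinsics" (4x4, takes a point from world to camera coordinates). Camera axes: x right, y down, z forward; pixel columns grow to the right and rows downward; lengths in mm; the calibration is good to about 2 mm. A picture is of the moment at which its call begins.
A pose or a line that the arm cannot do raises r.Unreachable and nothing moves.
- ticket.close_job(): hands the job in; it is judged then, once.
Readings, each from a call of its own:
- sensors.current_time(): time.
- sensors.current_q(): joint angles.
- sensors.current_dq(): joint speeds.
- sensors.current_joint_torque(): joint torques, N m.
- sensors.current_tool_pos(): TCP position.
- sensors.current_orientation(): TCP orientation.
- sensors.current_ft_force(): force on the tool from outside, world axes, zero at the start.
- sensors.current_ft_torque(): the same for the moment, N m.
- sensors.current_finger_gap(): finger opening in mm.
- sensors.current_finger_force(): force on a finger pad.
Only numpy, scipy, OpenCV 4.12 (cv2) and the standard library are available. Lean on these libraries where they do the work, as an engineer would, in place of code of your own. Each camera call takes 0.05 s, during which the arm holds its last target. There are 200 camera calls.

### The job

Shut off the pump and then open the vent on the vacuum manifold: turn the isolating handle (the one that carries no slotted disc) clockwise until it is fully home at its stop, which draws the locking bolt, then turn the vent handle clockwise until it too is fully home. Feel for the stops and do not force either handle; leave the glassware and the stopper alone.

Things in the scene. Friction and masses are not known exactly. Their poses are not given: they have to be found in the camera images.
- unit: white painted manifold housing, 200 (x) by 400 (y) by 70 mm high, fixed; origin at the centre of its underside, front faces -x of its frame; two cocks stand on its top, 110 mm to either side of the middle (either may be on the left). A push of over 25 N on a handle, against its stop or the bolt, strains the mechanism
- iso_axis (a point): isolating handle, on its upright turning axis, level with the bar's top (130 mm above the bench). Below: a plain round cover 80 mm across, 19 mm high, and a 22 mm hub; no disc. Turns clockwise seen from above, with a steady 5.5 N push at iso_grip, stays where left. Solid stop 0.6 to 1.4 rad on from its start, just where is not told. Draws the bolt, which is clear only in the last 0.1 rad before the stop
- iso_grip (a point): isolating handle, middle of the bar's top, 65 mm out from its axis; this frame's x points outward along the bar. Grey bar 14 mm wide, 18 mm high (112 to 130 mm above the bench, 42 mm free space under it), 80 mm long from the axis, ending in an upright round knob, 22 mm across, 24 mm high, centred 86 mm out. At least 30 mm is free beside it
- vent_axis (a point): vent handle, on its upright turning axis, level with the bar's top (130 mm above the bench). Under the bar a slotted steel disc, 88 mm across, 93 to 103 mm above the bench; an 8 mm square bolt enters the slot from a guide block behind. Turns clockwise seen from above, 1.25 rad from start to solid stop, with 5.5 N push at vent_grip, stays where left; while bolted it gives only some 0.05 rad
- vent_grip (a point): vent handle, middle of the bar's top, 65 mm out from its axis; this frame's x points outward along the bar. Grey bar 14 mm wide, 18 mm high (112 to 130 mm above the bench, 42 mm free space between it and the housing), 95 mm long from the axis, square end. At least 30 mm is free beside it
- reagent: brown glass bottle, 60 mm across, 130 mm high, standing loose beside the manifold; origin at the centre of its underside; leave alone
- beaker: open glass beaker, 68 mm across, 85 mm high, standing loose beside the manifold; origin at the centre of its underside; leave alone
- stopper: grey rubber stopper, 36 mm across, 30 mm high, standing loose in front of the manifold; origin at the centre of its underside; leave alone

How it is judged (in metres and radians):
On the way, in this order (a step that is already met when the one before it is completed fails the run):
1. the isolating handle is fully home at its stop (value of joint iso_handle above 1.3 rad), for 0.2 s.
2. the vent handle, now free, is turning (value of joint vent_handle above 0.3 rad), for 0.1 s.
At the end, for the whole second after the job is handed in: The isolating handle is still home (within about 7 degrees of its stop), the vent handle is home (within about 5 degrees of its stop), both are at rest (value of joint iso_handle above 1.28 rad and value of joint vent_handle above 1.17 rad and velocity of joint iso_handle between -0.05 and 0.05 rad/s and velocity of joint vent_handle between -0.05 and 0.05 rad/s); the robot touches nothing.
It fails at once if the isolating handle is forced against its stop (more than 60 N there, about 30 N of push on the bar) (contact force between iso_handle and iso_base_c0 above 60 N).
It fails at once if the vent handle is forced against the bolt or its stop (more than 60 N there, about 30 N of push on the bar) (contact force between vent_handle and bolt above 60 N or contact force between vent_handle and vent_base_c0 above 60 N).
It fails at once if the reagent is shifted by more than 30 mm (distance of reagent from where it was at the start of the episode above 0.03 m).
It fails at once if the beaker is shifted by more than 30 mm (distance of beaker from where it was at the start of the episode above 0.03 m).
It fails at once if the stopper is shifted by more than 30 mm (distance of stopper from where it was at the start of the episode above 0.03 m).
It also fails if it takes over 72 s, if anything falls off the work surface, if the arm or the gripper's body presses on something with over 40 N, if the wrist force passes 120 N, or if a joint passes its speed limit or range.

## Working session

There is one attempt and no reset: what is moved stays moved. The work goes in short steps, each a Python script; the robot and the scene stay as the last script left them, time stands still between calls to the robot, and variables do not carry over. Pictures are saved under pics/ and viewed, at most 10 in all, crops included, and the job is handed in when it is done.

```bash
mkdir -p pics
cat > h.py <<'E'
import numpy as np, cv2
from cell import r, eoat, inverse_kinematics, imaging, ticket, sensors
def cloud(im):
    K=im["K"];k1=im["k1"];z=im["z_map"];v,u=np.mgrid[0:z.shape[0],0:z.shape[1]]
    D=np.array([k1,0,0,0,0],float)
    p=cv2.undistortPoints(np.stack([u.ravel(),v.ravel()],1).astype(np.float64)[:,None],np.array(K,float),D)[:,0]
    P=np.c_[p,np.ones(len(p))]*z.ravel()[:,None]
    E=np.array(im["extrinsics"]);W=(P-E[:3,3])@E[:3,:3]
    W[z.ravel()==0]=np.nan
    return W.reshape(z.shape+(3,))
E
python3 - <<'E'
from h import *
for n in ("top","scene"):
    im=imaging.get_image(n);cv2.imwrite(f"pics/{n}0.png",im["color"]);W=cloud(im);np.savez(f"{n}0.npz",W=W,c=im["color"])
    E=np.array(im["extrinsics"]);print(n,-E[:3,:3].T@E[:3,3],E[:3,:3].round(2).tolist())
    m=(W[...,2]>105)&(W[...,2]<135);print(m.sum())
    if n=="top":
        q=(m*255).astype(np.uint8);nn,l,s,c=cv2.connectedComponentsWithStats(q)
        for i in range(1,nn):
            if s[i,4]>30:
                p=W[l==i];print(s[i],np.nanmedian(p,0).round(),np.nanmin(p,0).round(),np.nanmax(p,0).round())
print(sensors.current_time(),sensors.current_orientation(),r.hold_point_z)
E
```

```text
top [415.7179216   18.26471278 893.38061641] [[0.16, -0.99, 0.01], [-0.97, -0.15, -0.2], [0.2, 0.03, -0.98]]
1527
[200 154  14  20 271] [637. 196. 108.] [616. 180. 105.] [660. 212. 112.]
[114 171  18  16 211] [575. 352. 129.] [564. 341. 105.] [591. 370. 134.]
[310 180  31  52 497] [584. -53. 129.] [538. -88. 105.] [632. -20. 135.]
[200 191  37  46 421] [539. 154. 129.] [498. 109. 105.] [576. 193. 134.]
[214 395  50   6 103] [211.  51. 127.] [196.   9. 108.] [219.  96. 135.]
scene [1399.14769099 -124.71951392  680.06135601] [[0.17, 0.99, 0.01], [0.56, -0.09, -0.82], [-0.81, 0.15, -0.57]]
4946
0.1 [ 9.82680148e-01  1.85307320e-01 -9.47028963e-05 -9.56829459e-04] -18.8
```

View pics/top0.png

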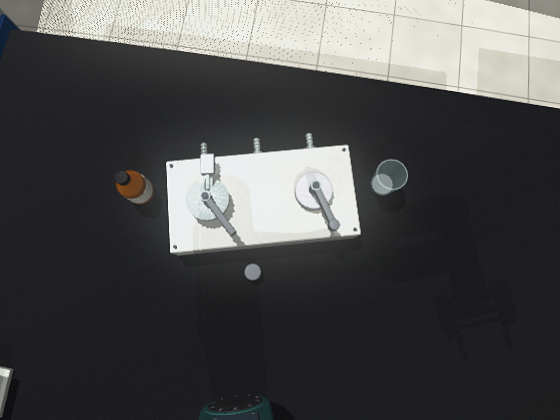

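View pics/scene0.png

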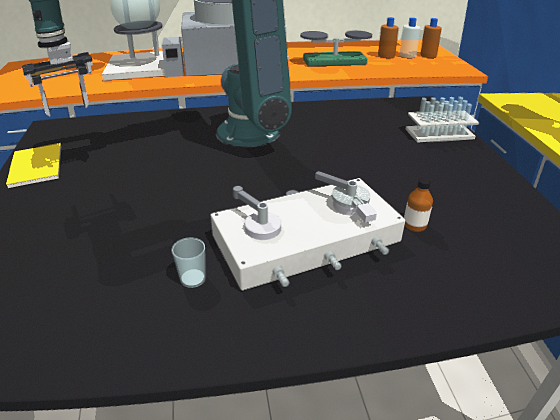

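Top view: the isolating handle (plain cover, knob) has its axis near px (316,185) and knob at (334,226). The vent handle (slotted disc) has its axis near (206,196) and bar end at (234,233). Bottle is at (135,187), beaker at (390,177), stopper at (252,272). The scene view agrees. Next I'll fit the bars.

```bash
cat >> h.py <<'E'
def fit(W,box,far):
    """bar top: returns axis xy, heading from the points at bar-top height; far = outer end radius"""
    x0,y0,x1,y1=box; P=W[y0:y1,x0:x1].reshape(-1,3); P=P[(P[:,2]>120)&(P[:,2]<140)]
    vx,vy,cx,cy=cv2.fitLine(P[:,:2].astype(np.float32),cv2.DIST_HUBER,0,.01,.01).ravel()
    d=np.array([vx,vy]);d*=-np.sign(d[0]);c=np.array([cx,cy]);s=(P[:,:2]-c)@d
    lo,hi=np.percentile(s,[1,99]);w=(P[:,:2]-c)@np.array([-d[1],d[0]])
    print(len(P),"zmed",np.median(P[:,2]).round(1),"len",(hi-lo).round(1),"w",np.percentile(w,[2,98]).round(1),"hi axis",(c+d*(hi-far)).round(1),"lo axis",(c+d*(lo+11)).round(1))
    return c+d*(hi-far),np.arctan2(d[1],d[0])
E
python3 - <<'E'
from h import *
W=np.load("top0.npz")["W"]
for n,b,f in (("iso",(295,170,350,240),97),("vent",(196,182,245,245),95)): print(n,fit(W,b,f))
# cover / disc / housing top checks
for n,b,z in (("cover",(280,160,350,240),(84,94)),("disc",(180,170,245,240),(97,107))):
    P=W[b[1]:b[3],b[0]:b[2]].reshape(-1,3);P=P[(P[:,2]>z[0])&(P[:,2]<z[1])]
    print(n,cv2.minEnclosingCircle(P[:,:2].astype(np.float32)))
P=W[130:270,150:370].reshape(-1,3);P=P[(P[:,2]>62)&(P[:,2]<78)]
print(cv2.minAreaRect(P[:,:2].astype(np.float32)),np.median(P[:,2]))
E
```

```text
461 zmed 129.8 len 104.0 w [-8.8 10.1] hi axis [622.6 -29.1] lo axis [619.2 -31.3]
iso (array([622.601394, -29.133465]), np.float32(-2.5763164))
407 zmed 129.5 len 103.7 w [-7.8  7.8] hi axis [566.4 182.5] lo axis [564.8 180.8]
vent (array([566.42101997, 182.4789521 ]), np.float32(-2.3261135))
cover ((621.6476440429688, -30.622901916503906), 40.16048812866211)
disc ((575.1715087890625, 182.4527130126953), 53.31364440917969)
((593.8649291992188, 76.0875244140625), (200.79922485351562, 401.71160888671875), 14.704349517822266) 69.31501591533998
```

```bash
cat >> h.py <<'E'
from scipy.spatial.transform import Rotation as Rn
AX={"iso":(np.array([621.9,-30.2]),-2.576),"vent":(np.array([566.0,182.5]),-2.326)}
RAD,Z=60,108
def pose(n,th,z=Z,off=15,sgn=1):
    u=np.array([np.cos(th),np.sin(th)]);t=np.array([u[1],-u[0]])
    y=sgn*np.r_[u,0];zz=np.array([0,0,-1.]);p=AX[n][0]+RAD*u-off*t
    return np.r_[p,z],Rn.from_matrix(np.c_[np.cross(y,zz),y,zz]).as_quat(),t
def push(n,th,th_end,sgn,step=.05,speed=20,df=10,lim=12):
    while th>th_end:
        th-=step; p,q,t=pose(n,th,sgn=sgn)
        hit=r.move_l(p,q,speed=speed,max_force=df)
        f=np.array(sensors.current_ft_force()); ft=-f[:2]@t
        err=(sensors.current_tool_pos()-p)[:2]@t
        print(f"{th-AX[n][1]:.2f} hit={hit} ft={ft:.1f} fz={f[2]:.1f} lag={err:.1f}")
        if hit or ft>lim: break
    return th
E
python3 - <<'E'
from h import *
for n,a in (("iso",1.5),("vent",1.35)):
    for s in (1,-1):
        print(n,s)
        for d in (-.15,.4,.9,a):
            p,q,t=pose(n,AX[n][1]-d,sgn=s);k=inverse_kinematics(p,q);k2=inverse_kinematics(p+[0,0,80],q);print(d,None if k is None else np.round(k,2),k2 is not None)
E
```

```text
iso 1
-0.15 [-0.23  0.22  1.42 -0.    1.51  2.19] True
0.4 None False
0.9 None False
1.5 [-0.08  0.18  1.46 -0.    1.5  -2.29] True
iso -1
-0.15 [-0.23  0.22  1.42 -0.    1.51 -0.95] True
0.4 [-0.2   0.17  1.48 -0.    1.5  -0.36] True
0.9 [-0.15  0.15  1.5  -0.    1.5   0.19] True
1.5 [-0.08  0.18  1.46 -0.    1.5   0.85] True
vent 1
-0.15 [ 0.12  0.14  1.5  -0.    1.49  2.3 ] True
0.4 None False
0.9 None False
1.35 [ 0.27  0.12  1.53 -0.    1.49 -2.34] True
vent -1
-0.15 [ 0.12  0.14  1.5  -0.    1.49 -0.84] True
0.4 [ 0.17  0.1   1.55 -0.    1.49 -0.25] True
0.9 [ 0.22  0.09  1.56 -0.    1.49  0.31] True
1.35 [ 0.27  0.12  1.53 -0.    1.49  0.81] True
```

Run:
```python
from h import *
eoat.grip(0)
th=AX["iso"][1]+.15
p,q,t=pose("iso",th,z=200,sgn=-1); r.goto(p,q)
print("down hit",r.move_l(pose("iso",th)[0],speed=80,max_force=8), sensors.current_ft_force())
th=push("iso",th,AX["iso"][1]-1.5,-1)
print(th,sensors.current_time())
im=imaging.get_image("top");W=cloud(im);np.savez("top1.npz",W=W);cv2.imwrite("pics/top1.png",im["color"][120:300,100:400].repeat(2,0).repeat(2,1))
```

```text
down hit False [-0.41704068  0.3147799  -0.2942405 ]
0.10 hit=False ft=0.4 fz=-0.1 lag=-0.2
0.05 hit=False ft=0.0 fz=-0.4 lag=-0.1
0.00 hit=False ft=3.7 fz=-0.5 lag=-0.7
-0.05 hit=False ft=4.9 fz=-1.1 lag=-1.3
-0.10 hit=False ft=4.8 fz=-1.9 lag=-0.9
-0.15 hit=False ft=4.6 fz=-2.0 lag=-0.7
-0.20 hit=False ft=5.1 fz=-1.8 lag=-0.5
-0.25 hit=False ft=6.0 fz=-0.5 lag=-0.4
-0.30 hit=False ft=4.3 fz=-1.1 lag=-0.4
-0.35 hit=False ft=4.8 fz=-0.7 lag=-0.3
-0.40 hit=False ft=5.6 fz=-0.4 lag=-0.3
-0.45 hit=False ft=4.7 fz=0.2 lag=-0.3
-0.50 hit=False ft=4.8 fz=-0.6 lag=-0.3
-0.55 hit=False ft=4.6 fz=-0.3 lag=-0.4
-0.60 hit=False ft=5.2 fz=1.0 lag=-0.4
-0.65 hit=False ft=5.7 fz=0.8 lag=-0.4
-0.70 hit=False ft=4.8 fz=1.0 lag=-0.5
-0.75 hit=False ft=4.8 fz=0.4 lag=-0.5
-0.80 hit=False ft=4.7 fz=0.2 lag=-0.5
-0.85 hit=False ft=4.5 fz=0.7 lag=-0.5
-0.90 hit=False ft=5.0 fz=1.4 lag=-0.6
-0.95 hit=False ft=5.3 fz=1.6 lag=-0.6
-1.00 hit=False ft=4.9 fz=2.0 lag=-0.7
-1.05 hit=False ft=4.8 fz=1.1 lag=-0.7
-1.10 hit=False ft=4.6 fz=2.8 lag=-0.7
-1.15 hit=False ft=4.2 fz=1.1 lag=-0.8
-1.20 hit=False ft=4.9 fz=2.4 lag=-0.8
-1.25 hit=False ft=5.6 fz=1.7 lag=-0.9
-1.30 hit=False ft=4.4 fz=1.4 lag=-0.9
-1.35 hit=False ft=9.3 fz=3.1 lag=-2.7
-1.40 hit=False ft=14.2 fz=5.5 lag=-5.2
-3.9759999999999946 14.4583
```

View pics/top1.png

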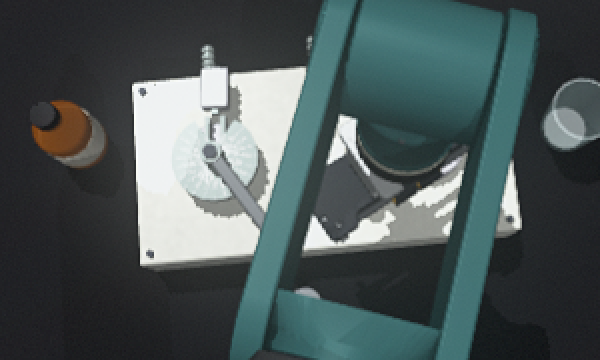

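The stop was felt: push rose from about 5 to 14 N near 1.33 rad. The picture shows the arm hiding the isolating handle, with the vent bar unmoved. I'll back off, move over the vent and check the isolating heading.

Run:
```python
from h import *
th=-3.976
r.move_l(pose("iso",th,off=27)[0],speed=60)
p=pose("iso",th,off=27,z=200)[0]; r.move_l(p,speed=150)
tv=AX["vent"][1]+.15
p,q,t=pose("vent",tv,z=200,sgn=-1); r.goto(p,q)
im=imaging.get_image("top");W=cloud(im);cv2.imwrite("pics/top2.png",im["color"][120:300,100:400].repeat(2,0).repeat(2,1))
im=imaging.get_image("scene");W2=cloud(im);cv2.imwrite("pics/scene2.png",im["color"][140:320,150:450].repeat(2,0).repeat(2,1))
for w in (W,W2):
    P=w.reshape(-1,3);d=P[:,:2]-AX["iso"][0];R=np.hypot(*d.T)
    m=(P[:,2]>118)&(P[:,2]<140)&(R>30)&(R<100)
    a=np.arctan2(d[m,1],d[m,0]); a=np.unwrap(np.r_[-3.9,a])[1:] if 0 else (a%(2*np.pi))-2*np.pi
    print(m.sum(),np.percentile(a,[5,50,95])-AX["iso"][1])
print(sensors.current_time(),sensors.current_ft_force())
```

```text
280 [-1.41836199 -1.29402912 -1.16939683]
185 [-1.49063962 -1.3912314  -1.22422878]
17.125 [ 0.64613622 -0.78125616  0.62460651]
```

View pics/top2.png

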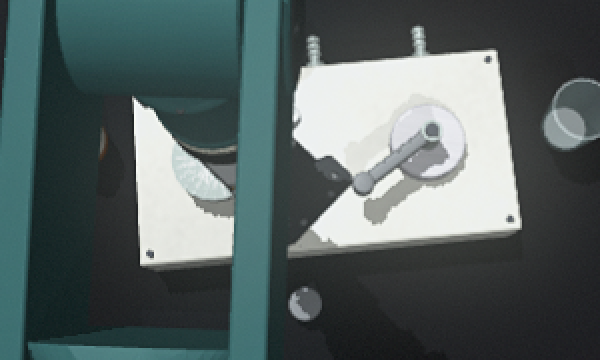

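View pics/scene2.png

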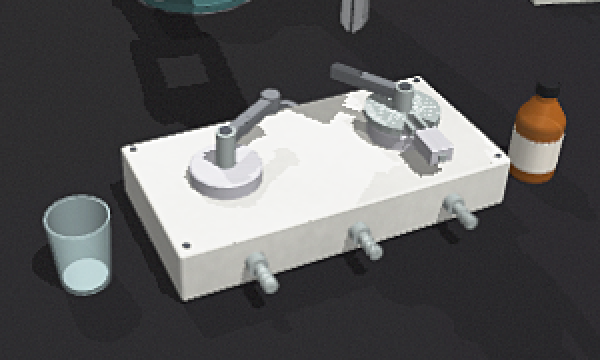

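Top view: the isolating bar now points from the axis at (432,130) to the knob at (363,183), turned about 1.3–1.39 rad. The scene crop agrees: hub (227,133), knob (270,97). The glassware hasn't moved. Now the vent, halting if the bolt resists.

Run:
```python
from h import *
tv=AX["vent"][1]+.15
print("down hit",r.move_l(pose("vent",tv)[0],speed=80,max_force=8))
th=push("vent",tv,AX["vent"][1]-1.45,-1)
print(th,sensors.current_time())
```

```text
down hit False
0.10 hit=False ft=1.0 fz=0.3 lag=-0.2
0.05 hit=False ft=0.9 fz=-0.4 lag=-0.1
0.00 hit=False ft=2.5 fz=-0.9 lag=-0.7
-0.05 hit=False ft=4.6 fz=-1.3 lag=-1.2
-0.10 hit=False ft=5.2 fz=-1.3 lag=-0.9
-0.15 hit=False ft=4.9 fz=-0.5 lag=-0.7
-0.20 hit=False ft=5.0 fz=-1.1 lag=-0.5
-0.25 hit=False ft=4.5 fz=-1.1 lag=-0.5
-0.30 hit=False ft=5.5 fz=-0.1 lag=-0.4
-0.35 hit=False ft=5.1 fz=0.6 lag=-0.3
-0.40 hit=False ft=5.7 fz=-0.3 lag=-0.3
-0.45 hit=False ft=5.3 fz=0.3 lag=-0.3
-0.50 hit=False ft=5.4 fz=0.1 lag=-0.2
-0.55 hit=False ft=4.5 fz=0.1 lag=-0.2
-0.60 hit=False ft=4.8 fz=-0.3 lag=-0.2
-0.65 hit=False ft=5.3 fz=1.7 lag=-0.2
-0.70 hit=False ft=4.8 fz=1.4 lag=-0.1
-0.75 hit=False ft=5.6 fz=1.7 lag=-0.2
-0.80 hit=False ft=5.4 fz=2.9 lag=-0.2
-0.85 hit=False ft=4.7 fz=2.1 lag=-0.2
-0.90 hit=False ft=5.2 fz=2.4 lag=-0.2
-0.95 hit=False ft=4.2 fz=2.7 lag=-0.2
-1.00 hit=False ft=4.9 fz=3.2 lag=-0.2
-1.05 hit=False ft=4.9 fz=2.9 lag=-0.2
-1.10 hit=False ft=5.0 fz=2.3 lag=-0.2
-1.15 hit=False ft=4.5 fz=3.0 lag=-0.2
-1.20 hit=False ft=5.3 fz=3.5 lag=-0.2
-1.25 hit=False ft=5.2 fz=2.8 lag=-0.3
-1.30 hit=False ft=9.5 fz=4.1 lag=-2.2
-1.35 hit=False ft=16.1 fz=8.9 lag=-4.7
-3.675999999999995 27.675
```

The bolt was clear, and the vent's stop was felt at about 1.27 rad. Backing off and checking both handles.

Run:
```python
from h import *
th=-3.676
r.move_l(pose("vent",th,off=27)[0],speed=60)
r.move_l(pose("vent",th,off=27,z=230)[0],speed=150)
r.set_joints([-1.301,0.087,1.371,0,1.684,-0.103])
im=imaging.get_image("top");W=cloud(im);cv2.imwrite("pics/top3.png",im["color"][120:300,100:400].repeat(2,0).repeat(2,1))
for n,a in (("iso",1.35),("vent",1.25)):
    P=W.reshape(-1,3);d=P[:,:2]-AX[n][0];R=np.hypot(*d.T);m=(P[:,2]>120)&(P[:,2]<140)&(R>30)&(R<92)
    b=np.arctan2(d[m,1],d[m,0])%(2*np.pi)-2*np.pi;print(n,m.sum(),np.median(b)-AX[n][1])
print(sensors.current_time(),sensors.current_ft_force())
```

```text
iso 252 -1.2990913481437896
vent 256 -1.2384811436842598
31.7333 [ 0.39257146 -0.53360488 -0.26274574]
```

View pics/top3.png

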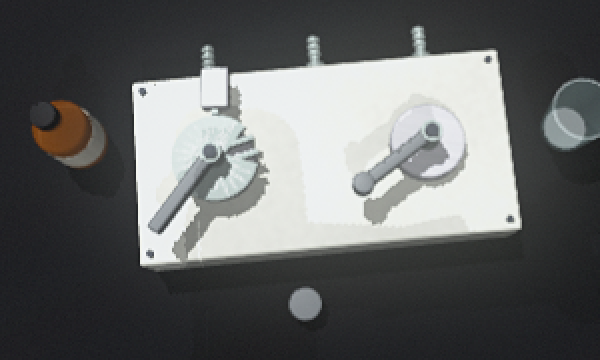

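The final view shows both bars turned home: vent from (210,152) to (157,226), isolating from (432,130) to (363,183). The bolt is out of the slot, and the bottle, beaker and stopper are where they started.

```bash
python3 -c "
from h import *
print(ticket.close_job())"
```

```text
the job is handed in; nothing more can be done
None
```

I turned the isolating handle and then the vent handle clockwise to their felt stops (at most about 16 N of push), left the glassware and stopper alone, and handed the job in at about 32 s. No verdict came back; the one doubt is the isolating handle, which the last picture puts at about 1.30 rad, right at its 1.3 rad threshold.

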